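# Index the sample changer and zero the reader

### The arm

A 7-joint arm with a two-finger parallel gripper is mounted at the origin on a cart in front of the work surface, level with it; the furniture and walls round the work are solid. World frame = base frame: x ahead of the robot, y to its left, z up, the work surface at z = 0. Lengths are in m, angles in rad, forces in N, time in s.
With the tool pointing down it reaches from about 0.4 to 0.875 m from the base axis. Payload 19.3 kg.
Tool frame: the origin (TCP) lies midway between the tips of the shut fingers; the grasp point (between the pads) lies 19 mm behind it; x points along the fingers, y is the direction in which the jaws open and shut, and the axes are right-handed (so a half turn about x gives the same grasp; the last joint's range is limited). The gripper opens to 85 mm and grips with 20 to 120 N. Pads are 22 mm wide; open, the fingers measure 114 mm over their backs; the gripper's body (76 mm by 85 mm) begins 54 mm behind the grasp point. The pads swing forward as they close: fully open they stand 13 mm farther back than shut.
Start: joints at [1.057, 0.521, -0.036, 1.599, 0.021, 1.021, -0.113], TCP at [0.268, -0.564, 0.231] pointing down, gripper open.
Joint ranges: [-2.91, 2.91], [-0.3, 2.13], [-1.5, 1.42], [0.17, 2.43], [-1.26, 4.41], [0.16, 1.93], [-2.52, 2.52]. Speed limits (rad/s): [1.89, 1.89, 2.39, 2.39, 3.01, 3.01, 3.01].

### API

Orientations are given as [roll, pitch, yaw] about the fixed x, y, z axes, in that order (R = Rz(yaw) Ry(pitch) Rx(roll)).
In Python, from workcell import telemetry, vision, workorder gives the robot as it stands. The module is installed in compiled form; this text tells all that it offers.
- The arm moves only by the tool play_rows, never from a script. Its argument "deltas" is a list of rows, each a list of 7 numbers: the shift along the world's x, y, z in mm, then the turn, a rotation vector about the world's x, y, z in degrees, then the finger opening in mm, from 0 to 85.4. In form: [[x, y, z, wx, wy, wz, jaw], ...]. A call has 1 to 8 rows; each row shifts and turns the commanded pose from where the row before left it; what a row does not reach is not made up. A row lasts 1/8 s, in which the tool goes at most 62.5 mm and 10.7 degrees, less where a joint would pass 70% of its speed; a pose out of reach is approached as far as the arm can. A call with a gripper value outside its range is refused whole. The fingers move at their own pace and stop on an object; "grip_force" is the grip in N (left out, the last holds). Time passes only in rows, so rows that do not move let the fingers close. It gives the time, the measured TCP pose, the force and the opening at its end, in the units of the state.
- telemetry.observe(): the state, without advancing time (a new reading comes with each control period).
- vision.grab_frame(name): name is "side" or "top" or "wrist"; returns the picture (420x560x3 uint8, red, green, blue); there is no depth.
- vision.camera_info(name): a dict with "mtx" (3x3 intrinsics, pixels), "rvec" (rotation vector, rad) and "tvec" (3), from world to camera coordinates, as OpenCV has them. Camera axes: x right, y down, z forward; pixel columns grow to the right and rows downward; lengths in m; the calibration is good to about 2 mm. A picture is of the moment at which its call begins: read the wrist's pose just before it. camera_info takes no time and is no camera call; for the wrist camera it gives the pose at the moment of the call.
- workorder.job_done(): hands the job in, once; it reports no verdict.
The state is a dict: "clock": time; "qpos": joint angles; "qd": joint speeds; "joint_efforts": joint torques, N m; "position": TCP position; "tool_rot": TCP orientation; "force": force on the tool from outside, world axes, zero at the start; "moment": the same for the moment, N m; "grip_width": finger opening in m.
Only numpy, scipy, OpenCV 4.12 (cv2) and the standard library are available. Lean on these libraries where they do the work, as an engineer would, in place of code of your own. Each camera call takes 0.05 s, during which the arm holds its last target. There are 200 camera calls.

### The job

The reader has to be zeroed on its reference before the next run. With a fingertip press the index plunger at the end of the sample table's arm right down, turn the table one hole with it - whichever way brings the shallow open dish under the reading head - and let the plunger spring fully up into that hole; then press the zero key on top of the head and let go of it. Nothing is to be gripped or lifted: the dish and the vials stay standing in their nests, and the things lying about stay where they are.

Things in the scene. Friction and masses are not known exactly. Their poses are not given: they have to be found in the camera images.
- changer: The sample changer, fixed on the desk (place and heading differ): round grey base 292 mm across, 34 mm high, a bright index ring with six holes on top, and on it a turning aluminium table (180 mm). Origin: under the table's axis, on the desk; z up, x from the axis to the column behind, away from the robot (within 15 degrees).
- pivot (a point): The table's vertical axis, at the height of the nest floors, 40 mm above the desk. Six black-ringed nests (35 mm inside, rim 8 mm high) stand on the table 60 degrees apart, 62 mm from this axis. Axes as the changer's.
- read_spot (a point): The point on the nest floor straight below the lens, 62 mm from the pivot along the changer's x. The white head overhangs it: 64 mm wide, 118 to 162 mm above the desk, from 32 to 227 mm along x, on a column at x 180 to 220 mm; the black lens barrel reaches down to 105 mm. Vials pass freely below.
- index_table (a joint): Angle of the table in rad, 0 at the start (locked, arm towards the robot), positive counter-clockwise from above. Locked at each multiple of 60 degrees (1.047) while the plunger's pin is up in a hole, with about 0.5 degrees of play either way. With the plunger down it turns with a light drag (0.06 N m) and stays where left.
- plunger (a joint): Travel of the index plunger in m: 0 up (locked), 0.012 down on its stop. From 9 mm down the round-nosed pin is clear of the index ring. Spring: 2 N at the top, 6 N at the bottom. Let go between holes, it stays 7 to 9 mm down, the pin rubbing under the ring, and springs up within about 3 mm of a hole, centring the table.
- plunger_top (a point): Middle of the top of the plunger's black button (35 mm across), 64 mm above the desk when up, 118 mm from the pivot; moves with plunger and table. It sits in an open round steel cup at the end of the table's arm, 52 mm inside, 60 mm outside, rim 66 mm above the desk: closed fingertips fit in, and pushing on the button or cup wall carries the table round.
- dish: The zeroing reference: a shallow open white dish, 32 mm across and 14 mm high, loose in a nest; the only low thing on the table. Origin: middle of its underside. It starts in one of the two nests next to the reading head, 60 degrees to either side of it.
- vial_a: Capped glass sample vial, 28 mm across and 58 mm high, loose in the nest below the head at the start (top 98 mm above the desk). Origin: middle of its underside, z along it.
- vial_b: Capped glass sample vial like vial_a, in the nest next to the head on the side where the dish is not.
- vial_c: Capped glass sample vial like vial_a, in a nest beside the arm (left one at the start). The nest nearest to the arm is empty.
- vial_d: Capped glass sample vial like vial_a, in a nest beside the arm (right one at the start).
- zero_key (a joint): Travel of the zero key in m: 0 up, 0.005 right down; its spring takes 4 N at the bottom and brings it back.
- zero_key_top (a point): Middle of the top of the zero key, a round black push button of 22 mm diameter in a grey collar on top of the head case, 88 mm from the pivot along the changer's x axis, 179 mm above the desk when up. It is pressed straight down.
- mouse: Bystander: grey computer mouse, 119 x 60 x 36 mm, lying loose to the left of the changer. Origin: middle of its underside.
- forceps: Bystander: steel forceps, 133 mm long and 9 mm high, lying loose at the far right of the changer. Origin: middle of the underside.
- stopper: Bystander: rubber stopper, 22 mm across and 20 mm high, standing loose at the near left of the changer. Origin: middle of its underside.
- union: Bystander: white plastic tube union, 38 mm long and 15 mm high, lying loose to the right of the changer. Origin: middle of its underside.
Things that resemble listed ones, but are neither listed nor needed, are in the scene too. Of the things like the vial_d, leave any that is orange or yellow; of the rest the smaller one is meant.

How it is judged:
By the outcome, as a careful person would: the job done as asked, in the order asked, and still so for the second after the job is handed in, with the robot touching nothing.
It also fails if it takes over 45 s, if anything falls off the work surface, if the arm or the gripper's body presses on something with over 40 N, if the wrist force passes 120 N, or if a joint passes its speed limit or range.

## Working session

There is one attempt and no reset: what is moved stays moved. The work goes in short steps, Python scripts to look and compute and a tool call to move; the robot and the scene stay as the last step left them, time stands still between calls to the robot, and variables do not carry over. Pictures are saved under pics/ and viewed, about 8 in all and at most 12, crops included, and the job is handed in when it is done.

Besides the shell and the picture viewer there is one more tool, called after "Request:" as name(argument=value, ...), one argument or row to a line, values as JSON. play_rows: Moves the arm, as the interface text tells. Its arguments: {"type":"object","properties":{"deltas":{"type":"array","items":{"type":"array","items":{"type":"number"}}},"grip_force":{"type":"number"}},"required":["deltas"]}

```bash
mkdir -p pics; cat > h.py <<'E'
import numpy as np, cv2
from workcell import telemetry, vision, workorder
def cam(n):
    i=vision.camera_info(n); K=np.array(i["mtx"],float); R=cv2.Rodrigues(np.array(i["rvec"],float))[0]; t=np.array(i["tvec"],float).ravel()
    return K,R,t
def ray(n,uv,z,c=None):
    K,R,t=c or cam(n); d=R.T@np.linalg.inv(K)@np.array([uv[0],uv[1],1.]); o=-R.T@t
    return o+d*(z-o[2])/d[2]
def proj(n,p,c=None):
    K,R,t=c or cam(n); q=K@(R@np.array(p,float)+t); return q[:2]/q[2]
def save(n,f):
    im=vision.grab_frame(n)[:,:,::-1].copy(); cv2.imwrite(f,im); return im
E
python3 - <<'E'
from h import *
s=telemetry.observe(); print(s)
a=save("top","pics/top0.png"); b=save("side","pics/side0.png")
for n in("top","side"):
    K,R,t=cam(n); print(n,-R.T@t,K[0,0],R[2])
E
```

```text
{'clock': 0.0, 'qpos': array([ 1.05680655,  0.52206353, -0.03628435,  1.59999662,  0.02118107,
        1.02109994, -0.11280338]), 'qd': array([ 6.89495885e-04, -3.03985987e-04, -1.05066537e-03,  8.47623403e-04,
        6.10127514e-05, -1.35670461e-04, -9.79597318e-04]), 'joint_efforts': array([-1.61237378e-03, -9.27086377e+01,  1.97940588e+00, -3.69925618e+01,
        1.79388846e-02,  8.27895332e-03,  2.17334332e-05]), 'position': array([ 0.26815634, -0.56417549,  0.23069943]), 'tool_rot': array([-1.49489481,  1.56961317,  2.09042683]), 'force': array([0.32766511, 0.8093885 , 0.57156595]), 'moment': array([ 0.02274698, -0.05207332,  0.04088082]), 'grip_width': 0.08511137913499114}
top [ 0.35254371 -0.18082478  1.35493612] 498.22357147142856 [ 0.19470084 -0.00643893 -0.98084154]
side [0.30279089 0.70966001 0.50626545] 453.77950466844936 [ 0.27318754 -0.8922089  -0.35962738]
```

View pics/top0.png

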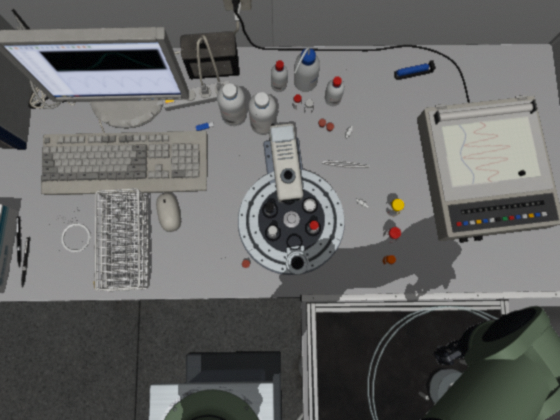

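View pics/side0.png

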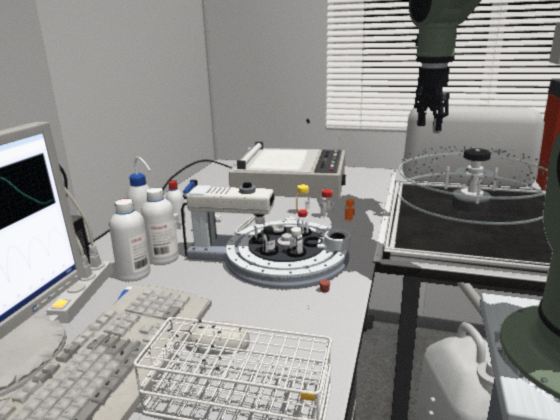

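Top view: changer around (291,219), cup at (297,261), head (285,160), zero key at (288,176). Next to the head are (270,210) and (310,205), so I'm enlarging that area.

```bash
python3 - <<'E'
from h import *
a=cv2.imread("pics/top0.png"); b=cv2.imread("pics/side0.png")
A=cv2.resize(a[110:285,230:355],(429,600),interpolation=cv2.INTER_CUBIC)
B=cv2.resize(b[175:290,180:370],(371*1,225),interpolation=cv2.INTER_CUBIC)
o=np.zeros((600,800,3),np.uint8); o[:,:429]=A; o[:225,429:]=B
B2=cv2.resize(b[200:265,235:355],(371,201),interpolation=cv2.INTER_CUBIC); o[240:441,429:]=B2
cv2.imwrite("pics/crop0.png",o)
for n,uv,z in [("cup","297,261",.066),("key","288,176",.179),("hub","291,219",.05)]:
    print(n,ray("top",eval(uv),z))
E
```

```text
cup [ 0.45711223 -0.22488492  0.066     ]
key [ 0.654345   -0.20300592  0.179     ]
hub [ 0.56971178 -0.21159909  0.05      ]
```

View pics/crop0.png

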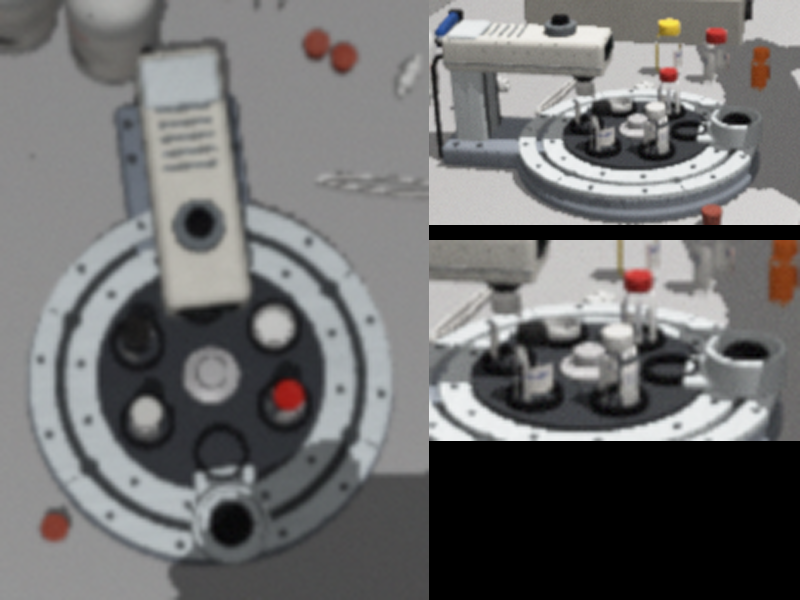

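Dish: the white disc at top (309.6,205), on the head's right (−y) side. It's wide, low and white, and the side view shows it at about the height of a nest. The nest left of the head (270,209) holds a dark-capped vial (vial_b). The loose lookalikes, yellow (398,205), red (395,233) and orange (390,260), are off the table and get left alone. So the table turns +60° (CCW) and the arm moves to the right. Now I'll approach with the fingers shut and refine.

Request:
play_rows(
  deltas=[
    [10, 20, 0, 0, 0, 0, 0],
    [26, 47, 0, 0, 0, 0, 0],
    [26, 47, 0, 0, 0, 0, 0],
    [26, 47, 0, 0, 0, 0, 0],
    [26, 47, 0, 0, 0, 0, 0],
    [26, 47, 0, 0, 0, 0, 0],
    [26, 47, -10, 0, 0, 0, 0],
    [13, 25, -10, 0, 0, 0, 0],
  ],
)

```text
clock: 1.1
position: [0.4484, -0.2338, 0.2112]
tool_rot: [-2.764, 1.57, 0.825]
force: [-0.5, -0.8, -0.6]
grip_width: 0.0001
```

```bash
python3 - <<'E'
from h import *
s=telemetry.observe(); print(s['clock'],s['position'],s['tool_rot'],s['force'],s['grip_width'])
c=cam("wrist"); im=save("wrist","pics/w1.png")
K,R,t=c; print(-R.T@t, R[2], proj("wrist",s['position'],c))
np.savez("w1.npz",K=K,R=R,t=t)
print(ray("top",(297.3,262.2),.065),ray("top",(288,175),.179))
E
```

```text
1.1 [ 0.44841201 -0.23379964  0.21116925] [-2.76354647  1.56997072  0.82532121] [-0.4669786  -0.78916724 -0.55204265] 7.867296874524197e-05
[ 0.51689258 -0.20104599  0.35307751] [-0.26461375 -0.12739483 -0.95590278] [280.00009143 271.52177435]
[ 0.45409835 -0.22563492  0.065     ] [ 0.65685412 -0.20304437  0.179     ]
```

View pics/w1.png

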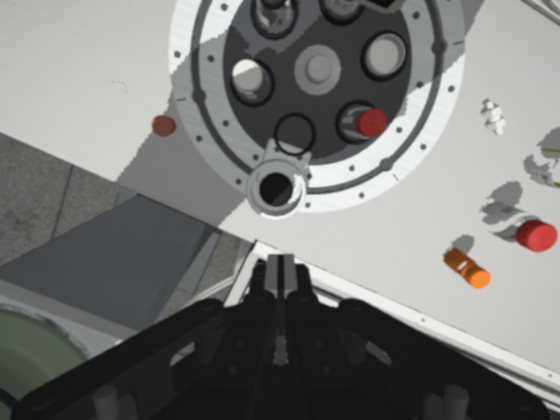

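The wrist view shows the open dish at (385,55) on the right, the hub at (319,69), the empty nest at (295,132), and the cup with its black button at about (276,188).

```bash
python3 - <<'E'
from h import *
d=np.load("w1.npz"); c=(d['K'],d['R'],d['t'])
im=cv2.imread("pics/w1.png"); hsv=cv2.cvtColor(im,cv2.COLOR_BGR2GRAY)
m=(hsv[165:212,250:308]<30).astype(np.uint8)
cs,_=cv2.findContours(m,0,2); k=max(cs,key=cv2.contourArea); print(cv2.boundingRect(k),cv2.contourArea(k))
(x,y),r=cv2.minEnclosingCircle(k); print("button",x+250,y+165,r, ray("w",(x+250,y+165),.064,c))
for n,uv,z in [("cup",(277,188),.066),("nest",(295,132),.048),("hub",(319,69),.055),("dish",(385,55),.054)]: print(n,ray("w",uv,z,c))
o=cv2.resize(im[140:230,225:335],(733,600),interpolation=cv2.INTER_CUBIC); cv2.imwrite("pics/w1c.png",o)
E
```

```text
(11, 9, 29, 29) 521.5
button 275.4613742828369 188.94635200500488 15.40316390991211 [ 0.45654536 -0.22484845  0.064     ]
cup [ 0.45845757 -0.22562781  0.066     ]
nest [ 0.51284325 -0.21900049  0.048     ]
hub [ 0.57146518 -0.21360578  0.055     ]
dish [ 0.60729091 -0.26147152  0.054     ]
```

View pics/w1c.png

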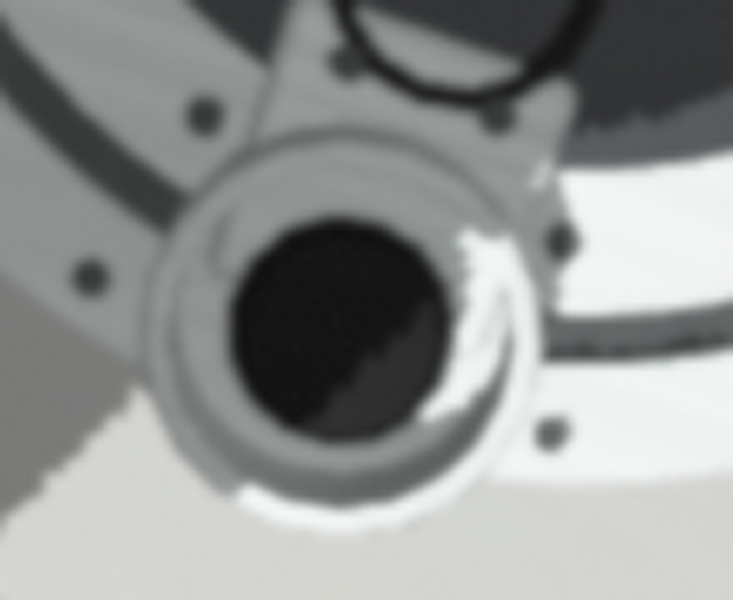

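Request:
play_rows(
  deltas=[
    [8, 9, 0, 0, 0, 0, 0],
    [0, 0, -40, 0, 0, 0, 0],
    [0, 0, -50, 0, 0, 0, 0],
    [0, 0, -40, 0, 0, 0, 0],
    [0, 0, 0, 0, 0, 0, 0],
  ],
)

```text
clock: 1.78
position: [0.454, -0.228, 0.0797]
tool_rot: [-0.816, 1.567, 2.769]
force: [0.2, -0.7, 0.1]
grip_width: -0.0005
```

```bash
python3 - <<'E'
from h import *
s=telemetry.observe(); print(s['clock'],s['position'],s['force'])
c=cam("wrist"); im=save("wrist","pics/w2.png")
K,R,t=c; np.savez("w2.npz",K=K,R=R,t=t)
print("tip",proj("w",s['position'],c),"cup",proj("w",(.4567,-.225,.066),c))
E
```

```text
1.775 [ 0.45398981 -0.22797666  0.07967129] [ 0.17187618 -0.73237635  0.14801787]
tip [279.96490711 271.51223525] cup [277.34312124 253.82077014]
```

View pics/w2.png

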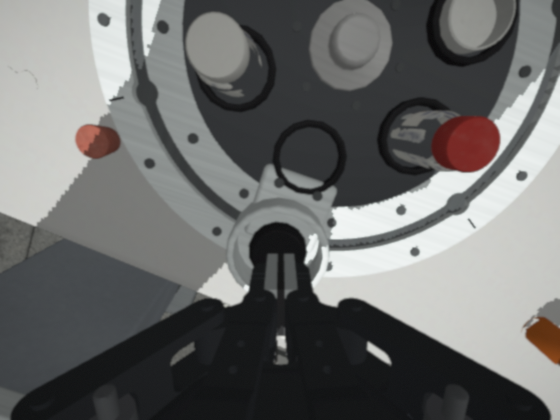

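The tips are just short of the cup centre (cup about (278,249)). I'll shift by +4/+3 mm and press.

Request:
play_rows(
  deltas=[
    [4, 3, 0, 0, 0, 0, 0],
    [0, 0, -12, 0, 0, 0, 0],
    [0, 0, -8, 0, 0, 0, 0],
    [0, 0, -6, 0, 0, 0, 0],
    [0, 0, -2, 0, 0, 0, 0],
    [0, 0, 0, 0, 0, 0, 0],
  ],
)

```text
clock: 2.58
position: [0.4596, -0.2255, 0.0534]
tool_rot: [2.605, 1.57, -0.093]
force: [1.5, 0.4, 5.2]
grip_width: 0.0003
```

Request:
play_rows(
  deltas=[
    [0, 0, -2, 0, 0, 0, 0],
    [0, 0, -1, 0, 0, 0, 0],
    [0, 0, 0, 0, 0, 0, 0],
  ],
)

```text
clock: 2.95
position: [0.46, -0.2261, 0.0517]
tool_rot: [2.099, 1.569, -0.599]
force: [-2.0, -0.7, 29.5]
grip_width: -0.0
```

```bash
python3 - <<'E'
from h import *
for i in range(4):
    s=telemetry.observe(); print(s['clock'],s['position'],s['force'])
p=np.array([.574,-.2125]); 
q=np.array([.4585,-.2255]); 
prev=q
for k in range(1,17):
    a=np.radians(60*k/16); r=np.array([[np.cos(a),-np.sin(a)],[np.sin(a),np.cos(a)]])@(q-p)+p; print(k,np.round(1000*(r-prev),1),r.round(4)); prev=r
E
```

```text
2.95 [ 0.45998968 -0.22610748  0.05166191] [-1.97185257 -0.70792902 29.52065728]
2.95 [ 0.45998968 -0.22610748  0.05166191] [-1.97185257 -0.70792902 29.52065728]
2.95 [ 0.45998968 -0.22610748  0.05166191] [-1.97185257 -0.70792902 29.52065728]
2.95 [ 0.45998968 -0.22610748  0.05166191] [-1.97185257 -0.70792902 29.52065728]
1 [ 1.1 -7.5] [ 0.4596 -0.233 ]
2 [ 1.6 -7.4] [ 0.4612 -0.2405]
3 [ 2.1 -7.3] [ 0.4633 -0.2478]
4 [ 2.5 -7.2] [ 0.4658 -0.255 ]
5 [ 3. -7.] [ 0.4688 -0.2619]
6 [ 3.5 -6.8] [ 0.4723 -0.2687]
7 [ 3.9 -6.5] [ 0.4762 -0.2752]
8 [ 4.3 -6.3] [ 0.4805 -0.2815]
9 [ 4.7 -6. ] [ 0.4852 -0.2875]
10 [ 5.1 -5.6] [ 0.4903 -0.2931]
11 [ 5.5 -5.3] [ 0.4957 -0.2984]
12 [ 5.8 -4.9] [ 0.5015 -0.3034]
13 [ 6.1 -4.5] [ 0.5076 -0.3079]
14 [ 6.4 -4.1] [ 0.514 -0.312]
15 [ 6.6 -3.7] [ 0.5206 -0.3158]
16 [ 6.9 -3.3] [ 0.5275 -0.319 ]
```

On the stop (29.5 N), so I'll ease up 1 mm and turn the first half.

Request:
play_rows(
  deltas=[
    [0, 0, 1, 0, 0, 0, 0],
    [1, -7, 0, 0, 0, 0, 0],
    [1.5, -7.5, 0, 0, 0, 0, 0],
    [2, -7.5, 0, 0, 0, 0, 0],
    [2.5, -7, 0, 0, 0, 0, 0],
    [3, -7, 0, 0, 0, 0, 0],
    [3.5, -7, 0, 0, 0, 0, 0],
    [0, 0, 0, 0, 0, 0, 0],
  ],
)

```text
clock: 3.95
position: [0.4734, -0.2692, 0.052]
tool_rot: [2.18, 1.569, -0.518]
force: [1.3, -0.0, 13.1]
grip_width: -0.0003
```

Request:
play_rows(
  deltas=[
    [4, -6.5, 0, 0, 0, 0, 0],
    [4.3, -6.3, 0, 0, 0, 0, 0],
    [4.7, -6, 0, 0, 0, 0, 0],
    [5.1, -5.6, 0, 0, 0, 0, 0],
    [5.5, -5.3, 0, 0, 0, 0, 0],
    [5.8, -4.9, 0, 0, 0, 0, 0],
    [6, -4.5, 0, 0, 0, 0, 0],
    [0, 0, 0, 0, 0, 0, 0],
  ],
)

```text
clock: 4.95
position: [0.5089, -0.308, 0.052]
tool_rot: [2.234, 1.57, -0.464]
force: [0.4, 0.1, 12.7]
grip_width: 0.0002
```

Request:
play_rows(
  deltas=[
    [6.4, -4.1, 0, 0, 0, 0, 0],
    [6.6, -3.7, 0, 0, 0, 0, 0],
    [6.5, -3.3, 0, 0, 0, 0, 0],
    [0, 0, 0, 0, 0, 0, 0],
  ],
)

```text
clock: 5.45
position: [0.5285, -0.3189, 0.052]
tool_rot: [2.346, 1.57, -0.352]
force: [0.9, 1.5, 12.0]
grip_width: -0.0
```

```bash
python3 - <<'E'
from h import *
s=telemetry.observe(); print(s['clock'],s['position'],s['force'])
c=cam("wrist"); im=save("wrist","pics/w3.png")
K,R,t=c; np.savez("w3.npz",K=K,R=R,t=t)
print("tip",proj("w",s['position'],c),"expected cup",proj("w",(.5262,-.3204,.066),c), "pivot",proj("w",(.574,-.2125,.055),c))
E
```

```text
5.45 [ 0.52848188 -0.31892427  0.05198359] [ 0.85167756  1.53303507 12.00885406]
tip [280.0062615  271.51984575] expected cup [280.75131081 290.53456503] pivot [101.53364002  93.10540404]
```

View pics/w3.png

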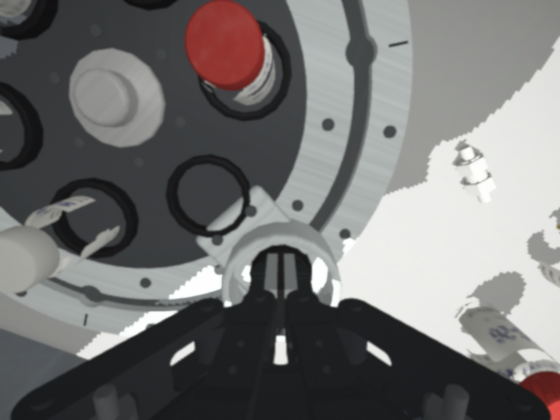

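```bash
python3 - <<'E'
from h import *
P=np.array([.574,-.2125])
def ld(f): d=np.load(f); return d['K'],d['R'],d['t']
for f,items in [("w1.npz",[("nest",(295,132),.048),("hub",(320,69),.055)]),("w2.npz",[("nest",(309.5,157),.048),("hub",(355,40),.06),("hub",(351,43),.05),("cup",(278,249),.066)]),("w3.npz",[("nest",(209,195),.048),("hub",(102,97),.06),("hub",(116,97),.05),("cup",(282,277),.066)])]:
    for n,uv,z in items:
        p=ray("w",uv,z,ld(f)); v=p[:2]-P; print(f,n,p.round(4),np.hypot(*v).round(4),np.degrees(np.arctan2(v[1],v[0])).round(2)%360)
E
```

```text
w1.npz nest [ 0.5128 -0.219   0.048 ] 0.0615 186.07
w1.npz hub [ 0.5719 -0.2144  0.055 ] 0.0029 221.82
w2.npz nest [ 0.5113 -0.2192  0.048 ] 0.063 186.1
w2.npz hub [ 0.5705 -0.212   0.06  ] 0.0036 172.17
w2.npz hub [ 0.5714 -0.2119  0.05  ] 0.0027 166.65
w2.npz cup [ 0.4595 -0.2241  0.066 ] 0.1151 185.77
w3.npz nest [ 0.5496 -0.2698  0.048 ] 0.0623 246.95999999999998
w3.npz hub [ 0.5734 -0.2157  0.06  ] 0.0033 260.15
w3.npz hub [ 0.5744 -0.2161  0.05  ] 0.0036 275.7
w3.npz cup [ 0.533  -0.3178  0.066 ] 0.113 248.74
```

Measured turn is about 61° by nest direction, within the capture range. I'll ease up slowly and check by force whether the plunger follows.

Request:
play_rows(
  deltas=[
    [0, 0, 2, 0, 0, 0, 0],
    [0, 0, 2, 0, 0, 0, 0],
    [0, 0, 2, 0, 0, 0, 0],
    [0, 0, 2, 0, 0, 0, 0],
    [0, 0, 0, 0, 0, 0, 0],
  ],
)

```text
clock: 6.12
position: [0.5277, -0.3186, 0.0594]
tool_rot: [-1.123, 1.571, 2.463]
force: [0.4, 0.5, 2.8]
grip_width: -0.0002
```

The plunger is following: 2.8 N at 4.6 mm down, which is past the 7 mm rubbing height. Releasing fully and raising.

Request:
play_rows(
  deltas=[
    [0, 0, 3, 0, 0, 0, 0],
    [0, 0, 0, 0, 0, 0, 0],
  ],
)

```text
clock: 6.38
position: [0.5277, -0.3187, 0.0624]
tool_rot: [-0.884, 1.571, 2.701]
force: [-0.7, 1.5, 1.9]
grip_width: 0.0004
```

Request:
play_rows(
  deltas=[
    [0, 0, 10, 0, 0, 0, 0],
    [0, 0, 30, 0, 0, 0, 0],
    [0, 0, 60, 0, 0, 0, 0],
    [0, 0, 60, 0, 0, 0, 0],
    [0, 0, 35, 0, 0, 0, 0],
    [10, 10, 0, 0, 0, 0, 0],
    [0, 0, 0, 0, 0, 0, 0],
  ],
)

```text
clock: 7.25
position: [0.5381, -0.3075, 0.2568]
tool_rot: [-1.464, 1.57, 2.123]
force: [-0.0, 0.4, -0.4]
grip_width: -0.0002
```

```bash
python3 - <<'E'
from h import *
s=telemetry.observe(); print(s['clock'],s['position'],s['force'])
c=cam("wrist"); im=save("wrist","pics/w4.png")
K,R,t=c; np.savez("w4.npz",K=K,R=R,t=t)
print("tip",proj("w",s['position'],c),"cup",proj("w",(.5262,-.3204,.066),c), "key",proj("w",(.6615,-.2031,.179),c))
E
```

```text
7.25 [ 0.53807691 -0.30745868  0.25680024] [-0.03185532  0.35650527 -0.41856301]
tip [279.96224594 271.51993964] cup [285.93823713 203.99478343] key [213.74660343 -16.69517397]
```

View pics/w4.png

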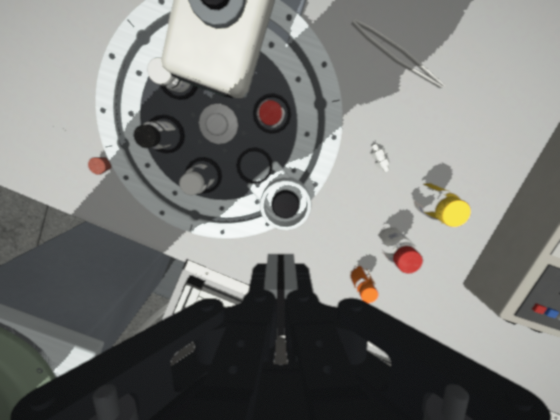

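The cup sits at (286,204), exactly where predicted, so the table is centred at +60° and the dish is under the head. Vials are standing. Next is the key.

Request:
play_rows(
  deltas=[
    [20, 17, 0, 0, 0, 0, 0],
    [35, 31, 0, 0, 0, 0, 0],
    [35, 31, 0, 0, 0, 0, 0],
    [10, 8, 0, 0, 0, 0, 0],
    [0, 0, 0, 0, 0, 0, 0],
  ],
)

```text
clock: 7.92
position: [0.6374, -0.2215, 0.2561]
tool_rot: [-0.595, 1.569, 2.991]
force: [-1.3, -0.7, -0.5]
grip_width: -0.0001
```

```bash
python3 - <<'E'
from h import *
s=telemetry.observe(); print(s['clock'],s['position'],s['force'])
c=cam("wrist"); im=save("wrist","pics/w5.png")
K,R,t=c; np.savez("w5.npz",K=K,R=R,t=t)
print("key",proj("w",(.6615,-.2031,.179),c))
g=cv2.cvtColor(im,cv2.COLOR_BGR2GRAY); sub=g[60:260,180:400]
cs,_=cv2.findContours((sub<45).astype(np.uint8),0,2)
for k in cs:
    if 200<cv2.contourArea(k)<8000:
        (x,y),r=cv2.minEnclosingCircle(k); print(x+180,y+60,r,cv2.contourArea(k)/(3.14*r*r),ray("w",(x+180,y+60),.179,c))
E
```

```text
7.925 [ 0.63738701 -0.22151724  0.25607996] [-1.26471453 -0.6764094  -0.47515918]
key [271.61920027 184.98167277]
313.0 210.0 17.117341995239258 0.22770980101310198 [ 0.65751429 -0.23952198  0.179     ]
271.0 186.5 14.637381553649902 0.9037475722885552 [ 0.66026733 -0.20317002  0.179     ]
220.43400192260742 215.27474975585938 56.91524887084961 0.24401405984275198 [ 0.62344836 -0.17786199  0.179     ]
```

View pics/w5.png

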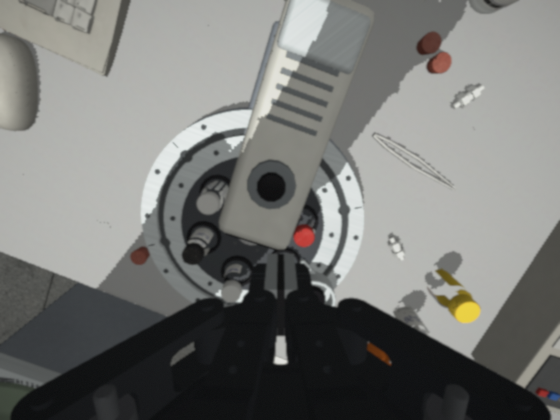

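The key is at (271,186.5), which gives (0.660, −0.203).

Request:
play_rows(
  deltas=[
    [12, 9, 0, 0, 0, 0, 0],
    [11, 9, -10, 0, 0, 0, 0],
    [0, 0, -40, 0, 0, 0, 0],
    [0, 0, -20, 0, 0, 0, 0],
    [0, 0, 0, 0, 0, 0, 0],
  ],
)

```text
clock: 8.6
position: [0.6603, -0.2034, 0.1859]
tool_rot: [-0.719, 1.568, 2.866]
force: [-0.1, 1.0, 0.4]
grip_width: -0.0003
```

Request:
play_rows(
  deltas=[
    [0, 0, -4, 0, 0, 0, 0],
    [0, 0, -4, 0, 0, 0, 0],
    [0, 0, -2.5, 0, 0, 0, 0],
    [0, 0, 0, 0, 0, 0, 0],
  ],
)

```text
clock: 9.1
position: [0.6614, -0.2039, 0.1781]
tool_rot: [2.428, 1.569, -0.27]
force: [0.9, -0.4, 8.7]
grip_width: -0.0001
```

Request:
play_rows(
  deltas=[
    [0, 0, 0, 0, 0, 0, 0],
    [0, 0, -1, 0, 0, 0, 0],
    [0, 0, 0, 0, 0, 0, 0],
  ],
)

```text
clock: 9.48
position: [0.6615, -0.2039, 0.1779]
tool_rot: [2.417, 1.568, -0.281]
force: [-3.4, 0.6, 18.6]
grip_width: -0.0005
```

```bash
python3 - <<'E'
from h import *
s=telemetry.observe(); print(s['clock'],s['position'],s['force'],s['moment'])
im=save("side","pics/s6.png"); print(proj("side",(.661,-.2035,.179)))
x,y=proj("side",(.661,-.2035,.179)).astype(int)
cv2.imwrite("pics/s6c.png",cv2.resize(im[y-40:y+50,x-60:x+60],(800,600),interpolation=cv2.INTER_CUBIC))
E
```

```text
9.475 [ 0.66145816 -0.20393936  0.17786839] [-3.37322804  0.62431566 18.57545129] [0.1565608  0.84636896 0.02054911]
[245.5285389  184.40026436]
```

View pics/s6c.png

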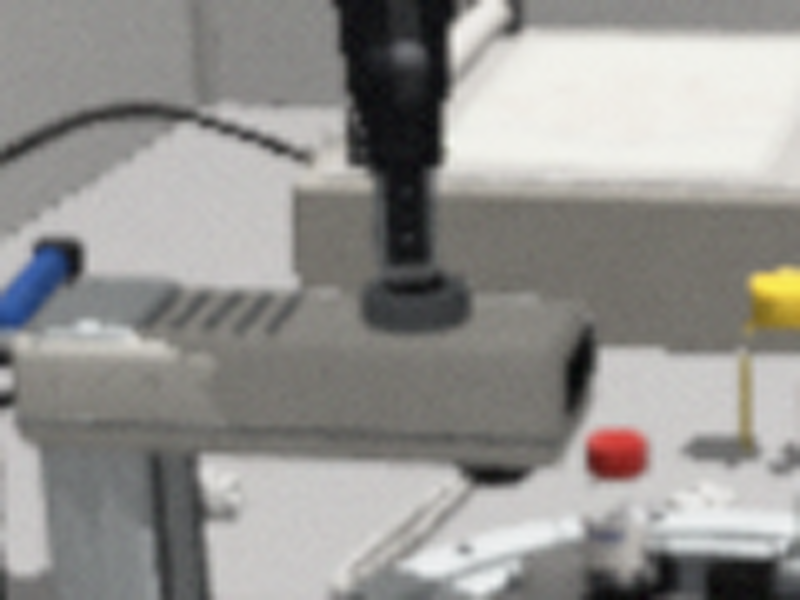

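Blocked at z≈0.178 when 0.174 was expected. I'll back off in small steps and use the force-travel curve to tell the key spring from the collar.

Request:
play_rows(
  deltas=[
    [0, 0, 1, 0, 0, 0, 0],
    [0, 0, 0, 0, 0, 0, 0],
  ],
)

```text
clock: 9.78
position: [0.6614, -0.2039, 0.1781]
tool_rot: [2.419, 1.569, -0.279]
force: [1.2, 0.4, 9.0]
grip_width: -0.0001
```

Request:
play_rows(
  deltas=[
    [0, 0, 1, 0, 0, 0, 0],
    [0, 0, 0, 0, 0, 0, 0],
  ],
)

```text
clock: 10.02
position: [0.6612, -0.2038, 0.1784]
tool_rot: [2.433, 1.569, -0.265]
force: [2.2, -1.4, 3.7]
grip_width: -0.0002
```

Request:
play_rows(
  deltas=[
    [0, 0, 1, 0, 0, 0, 0],
    [0, 0, 0, 0, 0, 0, 0],
  ],
)

```text
clock: 10.28
position: [0.6608, -0.2037, 0.1789]
tool_rot: [2.503, 1.571, -0.195]
force: [1.7, -1.4, 4.2]
grip_width: 0.0
```

Request:
play_rows(
  deltas=[
    [0, 0, 1, 0, 0, 0, 0],
    [0, 0, 0, 0, 0, 0, 0],
  ],
)

```text
clock: 10.52
position: [0.6606, -0.2037, 0.1798]
tool_rot: [-0.66, 1.571, 2.926]
force: [1.6, -0.8, 1.9]
grip_width: 0.0001
```

Request:
play_rows(
  deltas=[
    [0, 0, 1, 0, 0, 0, 0],
    [0, 0, 0, 0, 0, 0, 0],
    [0, 0, 0, 0, 0, 0, 0],
  ],
)

```text
clock: 10.9
position: [0.6606, -0.2036, 0.1807]
tool_rot: [-0.586, 1.571, 2.999]
force: [0.8, 0.2, 3.1]
grip_width: 0.0002
```

Request:
play_rows(
  deltas=[
    [0, 0, 1.5, 0, 0, 0, 0],
    [0, 0, 0, 0, 0, 0, 0],
    [0, 0, 0, 0, 0, 0, 0],
  ],
)

```text
clock: 11.28
position: [0.6606, -0.2036, 0.1822]
tool_rot: [-0.634, 1.57, 2.951]
force: [0.0, -0.6, 1.1]
grip_width: -0.0001
```

Request:
play_rows(
  deltas=[
    [0, 0, 8, 0, 0, 0, 0],
    [0, 0, 0, 0, 0, 0, 0],
  ],
)

```text
clock: 11.52
position: [0.661, -0.2037, 0.1911]
tool_rot: [2.51, 1.57, -0.188]
force: [0.6, 0.6, -0.1]
grip_width: -0.0001
```

```bash
python3 - <<'E'
from h import *
s=telemetry.observe(); print(s['clock'],s['position'],s['force'],s['moment'])
b=save("side","pics/s7.png"); a=cv2.imread("pics/side0.png"); m=cv2.imread("pics/s6.png")
K,R,t=cam("side"); print("px/mm",K[0,0]/(R@np.array([.661,-.2035,.179])+t)[2]/1000)
o=np.hstack([cv2.resize(i[160:210,228:264],(260,361),interpolation=cv2.INTER_CUBIC) for i in (a,m,b)])
cv2.imwrite("pics/s7c.png",o)
for z in(.162,.174,.179): print(z,(proj("side",(.661,-.2035,z))-[228,160])*7.22)
E
```

```text
11.525 [ 0.66100341 -0.20367831  0.19107206] [ 0.57018289  0.59409351 -0.11630467] [ 0.05281276  0.04337464 -0.04151713]
px/mm 0.44044230769517095
0.162 [129.42031792 227.12397651]
0.174 [127.40200487 191.21906359]
0.179 [126.55605083 176.16990866]
```

View pics/s7c.png

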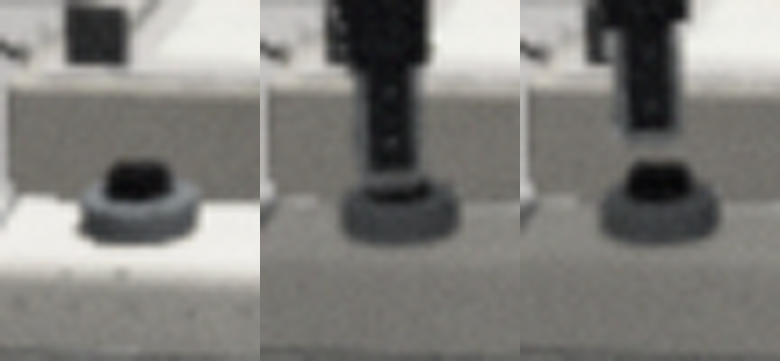

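The pressed image is ambiguous on travel. I'll press again, slowly, and average force readings at each height.

Request:
play_rows(
  deltas=[
    [0, 0, -7, 0, 0, 0, 0],
    [0, 0, -1, 0, 0, 0, 0],
    [0, 0, 0, 0, 0, 0, 0],
  ],
)

```text
clock: 11.95
position: [0.6605, -0.2036, 0.182]
tool_rot: [-0.704, 1.57, 2.882]
force: [-0.1, 0.7, 2.7]
grip_width: 0.0
```

```bash
cat > f.py <<'E'
from h import *
L=[]
for i in range(7):
    vision.grab_frame("wrist"); s=telemetry.observe(); L.append(np.r_[s['clock'],s['position']*1000,s['force'],s['moment']])
L=np.array(L); print(L.mean(0).round(2)); print(L.std(0).round(2))
E
python3 f.py
```

```text
[ 1.2150e+01  6.6066e+02 -2.0364e+02  1.8230e+02 -1.0900e+00  1.4000e-01
  1.5600e+00  9.0000e-02  2.5000e-01 -0.0000e+00]
[0.1  0.05 0.03 0.07 0.63 0.47 0.23 0.03 0.04 0.02]
```

Request:
play_rows(
  deltas=[
    [0, 0, -2, 0, 0, 0, 0],
    [0, 0, 0, 0, 0, 0, 0],
  ],
)

```text
clock: 12.55
position: [0.6608, -0.2037, 0.1802]
tool_rot: [2.75, 1.571, 0.052]
force: [-0.1, 0.0, 2.5]
grip_width: 0.0001
```

```bash
python3 f.py
```

```text
[ 1.2750e+01  6.6081e+02 -2.0368e+02  1.8037e+02 -1.4000e-01  2.0000e-02
  2.7000e+00  2.0000e-02  8.0000e-02  2.0000e-02]
[0.1  0.01 0.02 0.02 0.6  0.41 0.61 0.02 0.05 0.03]
```

Request:
play_rows(
  deltas=[
    [0, 0, -2, 0, 0, 0, 0],
    [0, 0, 0, 0, 0, 0, 0],
  ],
)

```text
clock: 13.15
position: [0.6608, -0.2037, 0.1783]
tool_rot: [2.369, 1.571, -0.328]
force: [-0.7, -0.4, 3.9]
grip_width: -0.0001
```

```bash
python3 f.py
```

```text
[ 1.3350e+01  6.6081e+02 -2.0367e+02  1.7833e+02 -1.3000e-01  0.0000e+00
  3.9000e+00 -1.0000e-02 -4.0000e-02  1.0000e-02]
[0.1  0.01 0.02 0.02 0.27 0.58 0.49 0.03 0.03 0.03]
```

Request:
play_rows(
  deltas=[
    [0, 0, -3, 0, 0, 0, 0],
    [0, 0, 0, 0, 0, 0, 0],
  ],
)

```text
clock: 13.75
position: [0.661, -0.2037, 0.1776]
tool_rot: [2.395, 1.569, -0.303]
force: [-10.2, 1.8, 30.1]
grip_width: 0.0003
```

```bash
python3 f.py
```

```text
[ 1.3950e+01  6.6101e+02 -2.0376e+02  1.7759e+02 -1.0550e+01  2.7400e+00
  3.0410e+01  6.1000e-01  2.3600e+00  1.0000e-02]
[0.1  0.01 0.02 0.02 0.48 0.21 0.32 0.04 0.04 0.02]
```

The spring curve runs 1.6 N, 2.7 N, 3.9 N at about 0.58 N/mm, then a hard stop just where the force reaches 4 N. So the key is right down; it just stands about 4 mm higher than nominal. Letting go and retreating.

Request:
play_rows(
  deltas=[
    [0, 0, 3, 0, 0, 0, 0],
    [0, 0, 15, 0, 0, 0, 0],
    [0, 0, 50, 0, 0, 0, 0],
    [0, 0, 40, 0, 0, 0, 0],
    [-10, -30, 0, 0, 0, 0, 0],
    [-40, -50, 0, 0, 0, 0, 0],
    [-40, -50, 0, 0, 0, 0, 0],
    [-20, -40, 0, 0, 0, 0, 0],
  ],
)

```text
clock: 15.1
position: [0.5504, -0.3736, 0.2842]
tool_rot: [0.661, 1.57, -2.038]
force: [1.0, -0.5, 0.3]
grip_width: -0.0001
```

Request:
play_rows(
  deltas=[
    [-40, -40, 0, 0, 0, 0, 0],
    [-40, -40, 0, 0, 0, 0, 0],
    [-20, -20, 0, 0, 0, 0, 0],
    [0, 0, 0, 0, 0, 0, 0],
  ],
)

```text
clock: 15.6
position: [0.4505, -0.4732, 0.2838]
tool_rot: [0.298, 1.57, -2.404]
force: [0.8, 0.3, -0.3]
grip_width: -0.0
```

```bash
python3 - <<'E'
from h import *
s=telemetry.observe(); print(s['clock'],s['position'],s['force'])
a=save("top","pics/top9.png"); b=save("side","pics/side9.png")
A=cv2.resize(a[110:285,230:420],(434,400),interpolation=cv2.INTER_CUBIC)
B=cv2.resize(b[165:285,180:370],(366,231),interpolation=cv2.INTER_CUBIC)
o=np.zeros((560,800,3),np.uint8); o[:400,:434]=A; o[:231,434:]=B
o[240:560,434:]=cv2.resize(b[195:270,235:320],(366,320),interpolation=cv2.INTER_CUBIC)
cv2.imwrite("pics/fin.png",o)
print("dish spot",(proj("side",(.574+.062*.9943,-.2125+.0066,.047))-[235,195])*4.3+[434,240])
print("cup",proj("top",(.5262,-.3204,.066)))
E
```

```text
15.6 [ 0.45045455 -0.47323347  0.28377073] [ 0.81284121  0.29867236 -0.31164608]
dish spot [536.86235147 423.70744449]
cup [333.12604036 233.94496021]
```

View pics/fin.png

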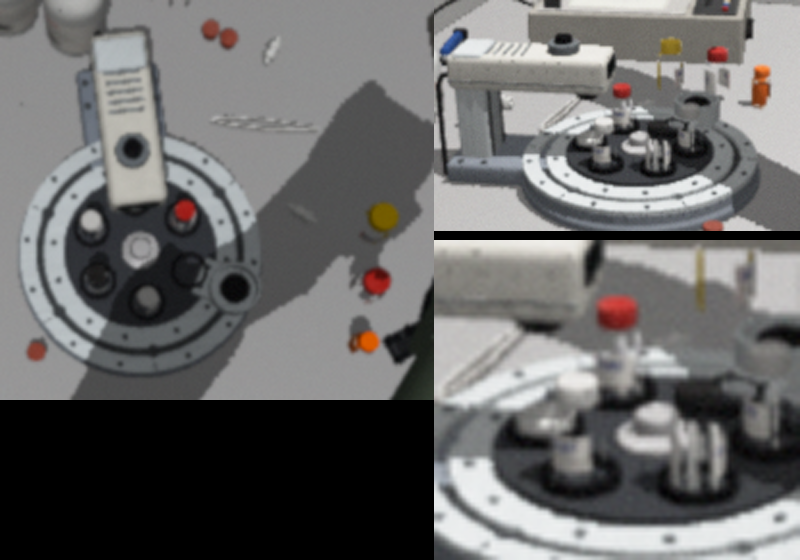

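The final view shows the dish at (540,418), matching the predicted read spot (537,424). All four vials are standing, the cup is at +60°, and the key is up. The stopper, union and forceps have not moved.

```bash
python3 -c "
from workcell import workorder; print(workorder.job_done())"
```

```text
the job is handed in; nothing more can be done
None
```

The reader job is done and handed in, with about 16 s on the robot's clock. I pressed the index plunger onto its stop and turned the table +60° (counter-clockwise, as the dish was on the head's right). The plunger sprang up into that hole, and I then pressed and released the zero key.

**Index:** On release, the plunger pushed back at 2.8 N with about 4.6 mm still to rise and 1.9 N with 1.6 mm to rise. A picture then put the cup exactly where I had worked out it would be at 60°.

**Final pictures:** The dish is under the lens, within about 2–3 mm of the read spot. All four vials are standing, the key is up and the arm is clear. The stopper, union and forceps look unmoved. The mouse was outside the last crop, and the arm never went near it.

**Where a check disagreed:** The key hit a hard stop with the tool at 178 mm, not the expected 174 mm, and the first picture could not show whether it was fully down. I pressed it a second time and measured the force: it rose steadily to 3.9 N, then met a hard stop, which fits full travel at the stated 4 N. So the key was pressed twice, at up to about 30 N against its stop. The 4 mm height difference is unexplained.

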